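# Set out the serving board for the table

### The job

Set out the wooden serving board for the table, using its three inlaid rings: stand the largest of the three canisters on the middle ring and stack the smallest canister squarely on its lid, stand the salt shaker on the end ring on the moka-pot side of the canister, and the glass spice jar on the other end ring, towards the stoneware jar. Everything stands upright, centred on its ring; leave the middle-sized canister and the garlic where they are.

Things in the scene. Friction and masses are not known exactly. Their poses are not given: they have to be found in the camera images.
- board_top (a point): flat wooden serving board, fixed, 300 mm long, 120 mm deep, 14 mm thick; point at the middle of its top face, which is the centre of the middle ring; y runs along its length to the left, x across it away from the robot, z up. Three thin dark inlaid rings, 76 mm across, flush with the top: the middle one here and one at each end, centred 95 mm along +y and -y from this point.
- large_canister_centre (a point): plain whitish round canister, the largest of three alike ones: 68 mm across the lid, 63 mm across the body, 73 mm high; flat lid, which is the widest part and takes the top 16 mm; point at its centre, half-way up (36.5 mm above its base); z is up
- small_canister_centre (a point): plain whitish round canister, the smallest of three alike ones: 54 mm across the lid, 48 mm across the body, 53 mm high; flat lid, which is the widest part and takes the top 16 mm; point at its centre, half-way up (26.5 mm above its base); z is up
- middle_canister_centre (a point): plain whitish round canister, the middle-sized of three alike ones: 61 mm across the lid, 55 mm across the body, 61 mm high; flat lid, which is the widest part and takes the top 16 mm; point at its centre, half-way up (30.5 mm above its base); z is up. It is not needed: leave it
- salt_centre (a point): glass salt shaker with a grey domed metal top, 90 mm high; body 44 mm across up to 66 mm height, top 34 mm across; point at its centre, 45 mm above its base; z is up
- spice_jar_centre (a point): slim cylindrical glass spice jar with a black cap, 40 mm across all the way up, 105 mm high; point at its centre, 52.5 mm above its base; z is up
- garlic_bulb_centre (a point): garlic bulb, 53 mm across and high; point at its centre. It is not needed: leave it
- moka: metal moka pot with black side handle and knob, fixed, 174 mm high, at the back of the worktop, to the left or the right of the board; origin under its middle
- stoneware_jar: stout white stoneware jar with a wooden lid, fixed, 120 mm across, 149 mm high, at the back of the worktop on the side where the moka pot is not; origin under its middle. A wall cabinet hangs over the back of the worktop, from about x = 0.63 m backwards and less than 0.6 m above the top: keep the wrist clear of it
There are look-alikes about, which are no part of the job. Leave any orange or turquoise look-alike of the part that bears large_canister_centre alone. What is shaped like the part that bears spice_jar_centre but orange is not meant.

How it is judged (in metres and radians):
At the end, for the whole second after the job is handed in: Large canister within 15 mm of the middle ring's centre; small one on its lid, centred within 12 mm; salt on the end ring on the moka's side, spice jar on the other, each within 15 mm along and across the board; heights within 6 mm of resting there, all upright within 0.15 rad, at rest (horizontal distance between large_canister_centre and board_top below 0.015 m and z of large_canister_centre in the frame of board_top between 0.0305 and 0.0425 m and horizontal distance between small_canister_centre and large_canister_centre below 0.012 m and z of small_canister_centre in the frame of large_canister_centre between 0.057 and 0.069 m and z of salt_centre in the frame of board_top between 0.039 and 0.051 m and x of salt_centre in the frame of board_top between -0.015 and 0.015 m and z of spice_jar_centre in the frame of board_top between 0.0465 and 0.0585 m and x of spice_jar_centre in the frame of board_top between -0.015 and 0.015 m and ((y of moka in the frame of board_top above 0 m and y of salt_centre in the frame of board_top between 0.08 and 0.11 m and y of spice_jar_centre in the frame of board_top between -0.11 and -0.08 m) or (y of moka in the frame of board_top below 0 m and y of salt_centre in the frame of board_top between -0.11 and -0.08 m and y of spice_jar_centre in the frame of board_top between 0.08 and 0.11 m)) and angle between each of large_canister_centre, small_canister_centre, salt_centre, spice_jar_centre's own z axis and vertical below 0.15 rad and linear speed of each of large_canister, small_canister, salt, spice_jar below 0.02 m/s); the robot touches nothing.
It fails at once if the middle-sized canister or the garlic is pushed more than 20 mm from its place (distance of any of middle_canister_centre, garlic_bulb_centre from where it was at the start of the episode above 0.02 m).
It also fails if it takes over 96 s, if anything falls off the work surface, if the arm or the gripper's body presses on something with over 40 N, if the wrist force passes 120 N, or if a joint passes its speed limit or range.

### The arm

A 6-joint arm with a two-finger parallel gripper is mounted at the origin on a cart in front of the work surface, level with it; the furniture and walls round the work are solid. World frame = base frame: x ahead of the robot, y to its left, z up, the work surface at z = 0. Lengths are in mm, angles in rad, forces in N, time in s.
With the tool pointing down it reaches from about 300 to 775 mm from the base axis. Payload 14.6 kg.
Tool frame: the origin (TCP) lies at the very end of the fingers, on their centre line; the grasp point (between the pads) lies 19 mm behind it; z points along the fingers, y is the line along which they close (so a half turn about z gives the same grasp; the last joint's range is limited). The gripper opens to 94 mm and grips with 3 to 60 N. Pads are 16 mm wide; open, the fingers measure 119 mm over their backs; the gripper's body (75 mm by 177 mm) begins 78 mm behind the grasp point.
Start: joints at [-1.415, 0.3, 1.521, -0, 1.321, -0.067], TCP at [121.522, -536.397, 205.446] pointing down, gripper open.
Joint ranges: [-3.03, 3.03], [-0.79, 2.21], [0.23, 2.52], [-1.04, 4.18], [0, 3.07], [-2.55, 2.55]. Speed limits (rad/s): [2.22, 2.22, 2.57, 3.14, 3.14, 3.14].

### API

Orientations are given as [roll, pitch, yaw] about the fixed x, y, z axes, in that order (R = Rz(yaw) Ry(pitch) Rx(roll)).
In Python, from cell import manip, optics gives the robot as it stands.
- The arm moves only by the shell command python3 -m crank 'ROWS' [FORCE]. ROWS is JSON, a list of rows, each a list of 7 numbers: the opening in per cent of the stroke, from 0 (shut) to 100 (fully open), then the shift along the tool's x, y, z in mm, then the turn, a rotation vector about the tool's x, y, z in rad. A call has 1 to 10 rows; each row is the pose to reach, as a shift and turn from the pose commanded when the call began, along the tool's axes at that moment; what a row does not reach only later rows make up. A row lasts 1/10 s, in which the tool goes at most 50 mm and 8.59 degrees, less where a joint would pass 70% of its speed; a pose out of reach is approached as far as the arm can. A call with a gripper value outside its range is refused whole. The fingers move at their own pace and stop on an object; FORCE is the grip in N (left out, the last holds). Time passes only in rows, so rows that repeat a pose let the fingers close. It gives the time, the measured TCP pose, the force, the opening and the grip force at its end, in the units of the state.
- manip.read_state(): the state, without advancing time (a new reading comes with each control period).
- optics.camera(name): name is "side" or "top"; returns (picture, depth): 400x640x3 uint8, red, green, blue; 400x640 float32, mm along the optical axis (not along the pixel's ray), 0 where there is no reading.
- optics.calibration(name): a dict with "camera_matrix" (3x3 intrinsics, pixels), "k1" (the pictures are not rectified: a ray, as slopes to the right and down, at radius r is drawn at 1 + k1 r^2 times it, then the intrinsics apply), "R" (3x3) and "t" (3): a world point X has camera coordinates R X + t. Camera axes: x right, y down, z forward; pixel columns grow to the right and rows downward; lengths in mm; the calibration is good to about 2 mm. A picture is of the moment at which its call begins. calibration takes no time and is no camera call.
- manip.sign_off(): hands the job in; it is judged then, once.
The state is a dict: "clock": time; "joints": joint angles; "qd": joint speeds; "effort": joint torques, N m; "eef_pos": TCP position; "eef_rot": TCP orientation; "wrist_force": force on the tool from outside, world axes, zero at the start; "moment": the same for the moment, N m; "finger_gap": finger opening in mm; "finger_force": force on a finger pad.
Only numpy, scipy, OpenCV 4.12 (cv2) and the standard library are available. Lean on these libraries where they do the work, as an engineer would, in place of code of your own. Each camera call takes 0.05 s, during which the arm holds its last target. There are 200 camera calls.

## Working session

There is one attempt and no reset: what is moved stays moved. The work goes in short steps, Python scripts to look and compute and a shell command to move; the robot and the scene stay as the last step left them, time stands still between calls to the robot, and variables do not carry over. Pictures are saved under pics/ and viewed, at most 14 in all, crops included, and the job is handed in when it is done.

```bash
mkdir -p pics; cat > h.py <<'E'
import numpy as np, cv2
from cell import manip, optics
def shot(n):
    im,d=optics.camera(n); np.savez(f'/tmp/{n}.npz',im=im,d=d); return im,d
def rays(n,uv):
    c=optics.calibration(n);K=np.array(c['camera_matrix']);uv=np.atleast_2d(np.array(uv,float))
    p=np.c_[(uv[:,0]-K[0,2])/K[0,0],(uv[:,1]-K[1,2])/K[1,1]];q=p.copy()
    for _ in range(20): q=p/(1+c['k1']*(q**2).sum(1,keepdims=True))
    R=np.array(c['R']);t=np.array(c['t']);return -R.T@t,np.c_[q,np.ones(len(q))]@R
def plane(n,uv,z):
    o,d=rays(n,uv);return o+d*((z-o[2])/d[:,2])[:,None]
def pts(n,d):
    v,u=np.nonzero(d>0);o,r=rays(n,np.c_[u,v]);return u,v,o+r*d[v,u][:,None]
def hmap(n,d):
    v,u=np.mgrid[0:400,0:640];o,r=rays(n,np.c_[u.ravel(),v.ravel()]);P=(o+r*d.ravel()[:,None]).reshape(400,640,3);P[d==0]=np.nan;return P
E
python3 - <<'E'
from h import *
for n in('top','side'):
    im,d=shot(n);cv2.imwrite(f'pics/{n}0.png',im[:,:,::-1]);c=optics.calibration(n)
    print(n,-np.array(c['R']).T@c['t'],c['camera_matrix'],c['R'])
print(manip.read_state())
E
```

```text
top [ 429.81368228   61.51074546 1122.37119598] [[372.0457144    0.         318.80801267]
 [  0.         372.0457144  195.57880534]
 [  0.           0.           1.        ]] [[ 0.02990724 -0.9994345   0.01537024]
 [-0.99823242 -0.03065429 -0.05091513]
 [ 0.0513575  -0.01382034 -0.9985847 ]]
side [-974.9645178    97.60638232  937.42232   ] [[502.27104419   0.         316.00348861]
 [  0.         502.27104419 205.49524426]
 [  0.           0.           1.        ]] [[-0.02227626 -0.99961466  0.01656224]
 [-0.50985759 -0.00289113 -0.86025396]
 [ 0.85997035 -0.02760763 -0.50959672]]
{'clock': 0.1, 'joints': array([-1.41460810e+00,  3.00443891e-01,  1.52156571e+00, -3.27211980e-05,
        1.32074397e+00, -6.66141256e-02]), 'qd': array([-0.00091983, -0.00225668, -0.00274663,  0.00024585,  0.00077698,
        0.00085872]), 'effort': array([ 4.27232399e-04, -5.32646406e+01, -3.53284156e+01,  7.09057529e-02,
        2.35340249e-02, -6.88115301e-05]), 'eef_pos': array([ 121.46924805, -536.14336779,  204.9077702 ]), 'eef_rot': array([-3.14043220e+00, -4.56528715e-05,  2.22810442e-01]), 'wrist_force': array([-0.29536675,  0.07691311,  0.38352687]), 'moment': array([ 0.00533547, -0.01285028, -0.00764889]), 'finger_force': 0.0, 'finger_gap': 93.8422810290015}
```

View pics/top0.png

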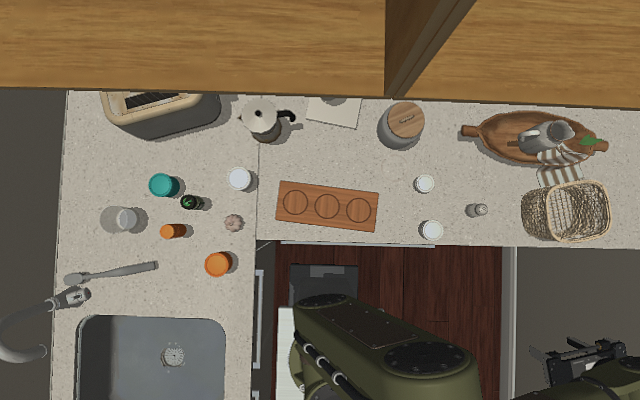

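View pics/side0.png

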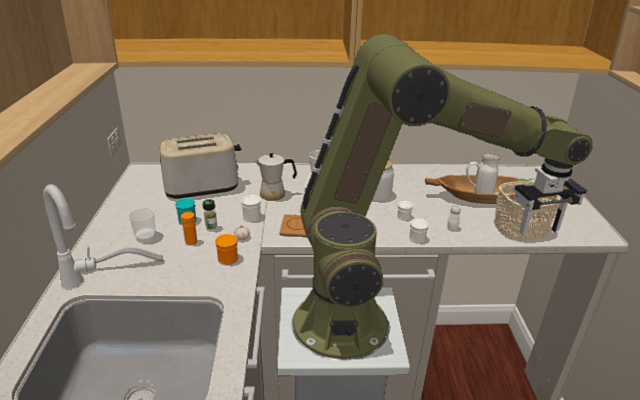

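Top view: the white canister candidates are at (239,178), (424,183) and (431,229). The turquoise (163,184) and orange (217,263) look-alikes are out. The spice jar with the black cap is at (189,202), with the orange one at (172,231) out. Salt is at (477,210), the garlic at (233,222), the board at (326,205), the moka at (262,118) on the left, and the stoneware jar at (402,122) on the right. Next I measure sizes and positions.

```bash
python3 - <<'E'
from h import *
z=np.load('/tmp/top.npz');im,d=z['im'],z['d'];P=hmap('top',d)
for nm,(u,v),r in[('canA',(239,178),18),('canB',(424,183),16),('canC',(431,229),16),('spice',(189,202),13),('salt',(477,210),13),('garlic',(233,222),12),('moka',(262,118),25),('stone',(402,122),25),('turq',(163,184),17),('orange',(217,263),17),('orspice',(172,231),14)]:
    p=P[v-r:v+r,u-r:u+r].reshape(-1,3);p=p[~np.isnan(p[:,0])]
    zt=np.percentile(p[:,2],98);q=p[p[:,2]>zt-7]
    (c,w,a)=cv2.minAreaRect(q[:,:2].astype(np.float32))
    print(nm,'ztop',zt.round(1),'c',np.round(c),'size',np.round(w),len(q),'med',np.median(q,0).round())
hsv=cv2.cvtColor(im,cv2.COLOR_RGB2HSV);
m=((hsv[...,1]>90)).astype(np.uint8);m[:175]=0;m[237:]=0;m[:,:270]=0;m[:,385:]=0
m=cv2.morphologyEx(m,cv2.MORPH_CLOSE,np.ones((7,7)))
cs,_=cv2.findContours(m,0,2);c=max(cs,key=cv2.contourArea)
b=cv2.boxPoints(cv2.minAreaRect(c));B=plane('top',b,14);print('board',b.round(1).tolist(),B.round(1).tolist(),B.mean(0).round(1))
# rings
g=cv2.cvtColor(im,cv2.COLOR_RGB2GRAY)
for u,v in[(295,202),(326,205),(358,209)]:
    s=g[v-18:v+19,u-18:u+19];s=cv2.resize(s,None,fx=4,fy=4,interpolation=cv2.INTER_CUBIC)
    bl=cv2.morphologyEx(s,cv2.MORPH_BLACKHAT,np.ones((17,17)));t=(bl>30).astype(np.uint8)
    cs,_=cv2.findContours(t,0,2)
    cs=max(cs,key=lambda c:cv2.minEnclosingCircle(c)[1]);e=cv2.fitEllipse(cv2.convexHull(cs))
    uv=[u-18+(e[0][0]+.5)/4-.5,v-18+(e[0][1]+.5)/4-.5];print('ring',np.round(uv,1),e[1],plane('top',uv,14).round(1))
crop=im[165:275,145:255];crop2=im[165:275,390:500]
cv2.imwrite('pics/c1.png',cv2.resize(np.hstack([crop,crop2]),None,fx=3.5,fy=3.5)[:,:,::-1])
E
```

```text
canA ztop 73.7 c [528. 277.] size [66. 63.] 414 med [527. 277.  71.]
canB ztop 53.8 c [ 532. -261.] size [53. 53.] 255 med [ 531. -261.   50.]
canC ztop 61.8 c [ 396. -284.] size [58. 60.] 325 med [ 396. -284.   58.]
spice ztop 106.6 c [455. 408.] size [36. 40.] 166 med [456. 407. 104.]
salt ztop 88.2 c [ 459. -415.] size [29. 29.] 86 med [ 459. -415.   85.]
garlic ztop 44.3 c [400. 297.] size [29. 23.] 55 med [398. 296.  41.]
moka ztop 511.4 c [629. 154.] size [ 2. 83.] 111 med [629. 151. 511.]
stone ztop 517.6 c [629. -82.] size [81.  3.] 113 med [628. -90. 517.]
turq ztop 73.8 c [502. 497.] size [66. 65.] 417 med [502. 499.  70.]
orange ztop 74.0 c [281. 329.] size [66. 67.] 448 med [281. 329.  71.]
orspice ztop 105.9 c [372. 460.] size [37. 38.] 161 med [372. 460. 104.]
board [[274.70001220703125, 219.60000610351562], [279.6000061035156, 180.10000610351562], [378.6000061035156, 192.39999389648438], [373.6000061035156, 232.0]] [[411.4, 175.1, 14.0], [529.6, 164.6, 14.0], [501.7, -132.5, 14.0], [383.4, -120.3, 14.0]] [456.5  21.7  14. ]
ring [295. 202.] (101.08720397949219, 101.75531768798828) [[465.6 116.4  14. ]]
ring [326.7 206. ] (100.77908325195312, 101.57129669189453) [[456.6  21.7  14. ]]
ring [358.2 209.9] (100.27461242675781, 102.08350372314453) [[447.6 -72.6  14. ]]
```

View pics/c1.png

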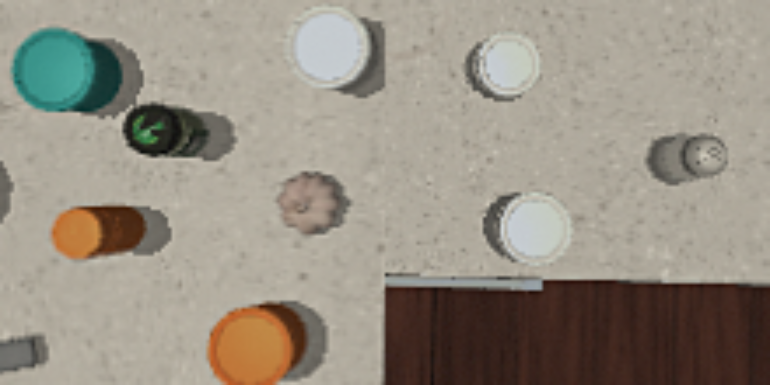

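The crops confirm the sizes: large (528,277), small (532,-261), middle (396,-284), spice jar (455,407) and salt (459,-415). The moka is on the left (+y), so salt goes to (466,116), the large canister to (457,22) and spice to (448,-73). I'll close the fingers across the board at yaw ≈1.475 and start with the salt.

```bash
cat > go.py <<'E'
import sys,numpy as np
from scipy.spatial.transform import Rotation as Ro
from cell import manip
s=manip.read_state();R=Ro.from_euler('xyz',s['eef_rot'])
W=Ro.from_euler('xyz',[np.pi,0,1.4755])
r=(R.inv()*W).as_rotvec().round(3)
print(s['clock'],s['eef_pos'].round(1),s['eef_rot'].round(3),'gap',round(s['finger_gap'],1),'rot',r)
for a in sys.argv[1:]:
    print(a,R.inv().apply(np.array(eval(a))-s['eef_pos']).round(1))
E
python3 -m crank '[[100,356,-43,0,0,0,-1.253],[100,356,-43,0,0,0,-1.253],[100,356,-43,0,0,0,-1.253],[100,356,-43,0,0,0,-1.253],[100,356,-43,0,0,0,-1.253],[100,356,-43,0,0,0,-1.253],[100,356,-43,0,0,0,-1.253],[100,356,-43,0,0,0,-1.253],[100,356,-43,0,0,0,-1.253],[100,356,-43,0,0,0,-1.253]]' 25; python3 go.py '[459,-415,205]' '[459,-415,26]'
```

```text
clock: 1.1
eef_pos: [459.5, -415.4, 204.9]
eef_rot: [-3.141, -0.001, 1.477]
wrist_force: [-0.4, 1.0, -0.3]
finger_gap: 93.6
finger_force: 0.0
1.1 [ 459.5 -415.4  204.9] [-3.141e+00 -1.000e-03  1.477e+00] gap 93.6 rot [-0.001 -0.001  0.002]
[459,-415,205] [ 0.3 -0.5 -0.1]
[459,-415,26] [  0.2  -0.4 178.9]
```

```bash
python3 -m crank '[[100,0,0,40,0,0,0],[100,0,0,80,0,0,0],[100,0,0,110,0,0,0],[100,0,0,140,0,0,0],[100,0,0,160,0,0,0],[100,0,0,179,0,0,0],[100,0,0,179,0,0,0]]'; python3 - <<'E'
from h import *
a,_=shot('side');b,_=shot('top')
x=cv2.resize(a[120:280,380:580],None,fx=2.5,fy=2.5);y=cv2.resize(b[160:320,390:550],None,fx=2.5,fy=2.5)
cv2.imwrite('pics/s1.png',np.hstack([x[:,:400],y])[:,:,::-1])
E
```

```text
clock: 1.8
eef_pos: [457.8, -415.0, 23.9]
eef_rot: [-3.138, -0.003, 1.473]
wrist_force: [-0.3, -0.3, -0.6]
finger_gap: 93.8
finger_force: 0.0
```

View pics/s1.png

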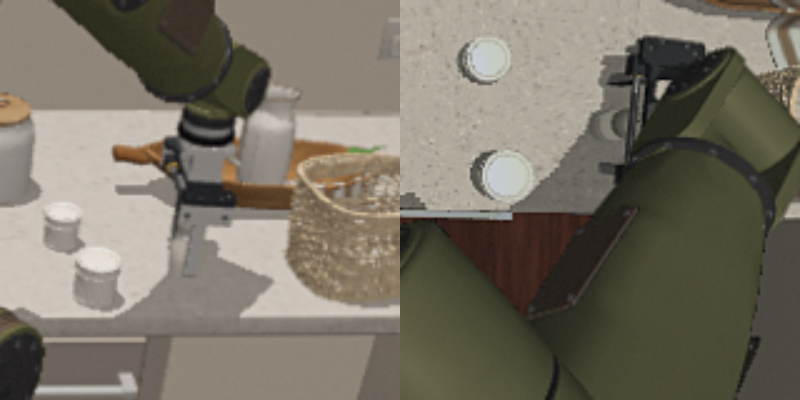

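The fingers straddle the salt; its body shows at about (474,210) in the top picture, between them. Closing, then lifting.

```bash
python3 -m crank '[[0,0,0,0,0,0,0],[0,0,0,0,0,0,0],[0,0,0,0,0,0,0],[0,0,0,0,0,0,0],[0,0,0,0,0,0,0],[0,0,0,0,0,0,0],[0,0,0,0,0,0,0],[0,0,0,0,0,0,0]]' 25; python3 go.py
```

```text
clock: 2.7
eef_pos: [459.3, -415.8, 26.5]
eef_rot: [3.142, 0.0, 1.476]
wrist_force: [0.2, 0.3, -0.2]
finger_gap: 41.6
finger_force: 24.8
2.7 [ 459.3 -415.8   26.5] [3.142 0.    1.476] gap 41.6 rot [0. 0. 0.]
```

```bash
python3 -m crank '[[0,0,0,-15,0,0,0],[0,0,0,-40,0,0,0],[0,0,0,-75,0,0,0],[0,0,0,-110,0,0,0],[0,0,0,-130,0,0,0],[0,0,0,-140,0,0,0],[0,0,0,-140,0,0,0]]'; python3 go.py '[465.6,116.4,166]' '[465.6,116.4,41.5]'
```

```text
clock: 3.4
eef_pos: [459.5, -416.1, 168.0]
eef_rot: [3.14, 0.001, 1.476]
wrist_force: [0.6, 0.3, -2.1]
finger_gap: 41.4
finger_force: 24.7
3.4 [ 459.5 -416.1  168. ] [3.140e+00 1.000e-03 1.476e+00] gap 41.4 rot [0.002 0.001 0.   ]
[465.6,116.4,166] [530.6 -44.4   1.1]
[465.6,116.4,41.5] [530.8 -44.6 125.6]
```

```bash
python3 -m crank '[[0,15,-1,0,0,0,0],[0,45,-4,0,0,0,0],[0,85,-7,0,0,0,0],[0,125,-10,0,0,0,0],[0,165,-14,0,0,0,0],[0,205,-17,0,0,0,0],[0,245,-20,0,0,0,0],[0,285,-24,0,0,0,0],[0,325,-27,0,0,0,0],[0,365,-30,0,0,0,0]]';python3 -m crank '[[0,40,-3,0,0,0,0],[0,80,-7,0,0,0,0],[0,115,-10,0,0,0,0],[0,145,-12,0,0,0,0],[0,160,-13,0,0,0,0],[0,166,-14,0,0,0,0],[0,166,-14,0,0,0,0],[0,166,-14,0,0,0,0]]'; python3 go.py '[465.6,116.4,42]'
```

```text
clock: 4.4
eef_pos: [463.1, -47.9, 165.3]
eef_rot: [-3.14, -0.0, 1.476]
wrist_force: [0.5, 0.1, -0.9]
finger_gap: 41.6
finger_force: 24.7
clock: 5.2
eef_pos: [465.6, 116.3, 166.0]
eef_rot: [-3.141, 0.0, 1.475]
wrist_force: [0.7, -0.4, -0.4]
finger_gap: 41.4
finger_force: 24.7
5.2 [465.6 116.3 166. ] [-3.141  0.     1.475] gap 41.4 rot [-0.001  0.    -0.   ]
[465.6,116.4,42] [2.00e-01 1.00e-01 1.24e+02]
```

```bash
python3 -m crank '[[0,0,0,30,0,0,0],[0,0,0,60,0,0,0],[0,0,0,90,0,0,0],[0,0,0,105,0,0,0],[0,0,0,112,0,0,0],[0,0,0,117,0,0,0],[0,0,0,121,0,0,0],[0,0,0,124,0,0,0],[0,0,0,125,0,0,0],[0,0,0,125,0,0,0]]'; python3 go.py '[465.6,116.4,40]'
```

```text
clock: 6.2
eef_pos: [465.9, 117.0, 41.7]
eef_rot: [3.141, -0.0, 1.476]
wrist_force: [0.8, -0.7, -1.1]
finger_gap: 41.5
finger_force: 24.7
6.2 [465.9 117.   41.7] [ 3.141 -0.     1.476] gap 41.5 rot [ 0. -0.  0.]
[465.6,116.4,40] [-0.6 -0.3  1.7]
```

```bash
python3 -m crank '[[0,0,0,1,0,0,0],[0,0,0,1.5,0,0,0],[35,0,0,1.5,0,0,0],[60,0,0,1.5,0,0,0],[80,0,0,1.5,0,0,0],[80,0,0,1.5,0,0,0],[80,0,0,1.5,0,0,0],[80,0,0,1.5,0,0,0]]'; python3 -m crank '[[100,0,0,-15,0,0,0],[100,0,0,-45,0,0,0],[100,0,0,-80,0,0,0],[100,0,0,-110,0,0,0],[100,0,0,-125,0,0,0],[100,0,0,-125,0,0,0]]'; python3 go.py '[528,277,165]' '[528,277,46]'
```

```text
clock: 7.0
eef_pos: [465.8, 117.0, 39.9]
eef_rot: [-3.142, 0.0, 1.476]
wrist_force: [-0.0, -0.1, -0.2]
finger_gap: 74.2
finger_force: 0.0
clock: 7.6
eef_pos: [466.7, 117.1, 166.9]
eef_rot: [3.138, -0.001, 1.476]
wrist_force: [-0.0, 0.3, -1.1]
finger_gap: 93.7
finger_force: 0.0
7.6 [466.7 117.1 166.9] [ 3.138e+00 -1.000e-03  1.476e+00] gap 93.7 rot [ 0.004 -0.001  0.   ]
[528,277,165] [165.   45.9   2.2]
[528,277,46] [164.8  45.5 121.2]
```

Before descending on the large canister I check how close the moka is.

```bash
python3 - <<'E'
from h import *
for n,b in(('top',(90,160,225,310)),('side',(140,210,245,310))):
    z=np.load(f'/tmp/{n}.npz');P=hmap(n,z['d'])[b[0]:b[1],b[2]:b[3]].reshape(-1,3)
    for lo,hi in((60,100),(100,135),(135,180),(180,230)):
        p=P[(P[:,2]>lo)&(P[:,2]<hi)&(P[:,0]<720)&(P[:,1]>80)&(P[:,1]<260)]
        if len(p)>5: print(n,lo,hi,len(p),np.percentile(p,[1,50,99],axis=0).round()[:,:2].tolist())
a,_=shot('side');cv2.imwrite('pics/s2.png',cv2.resize(a[110:280,150:400],None,fx=3,fy=3)[:,:,::-1])
E
```

```text
top 60 100 77 [[651.0, 121.0], [668.0, 185.0], [707.0, 231.0]]
top 100 135 66 [[646.0, 125.0], [692.0, 156.0], [709.0, 229.0]]
top 135 180 940 [[645.0, 137.0], [687.0, 209.0], [719.0, 257.0]]
side 60 100 233 [[500.0, 176.0], [654.0, 219.0], [684.0, 259.0]]
side 100 135 192 [[639.0, 157.0], [653.0, 207.0], [692.0, 255.0]]
side 135 180 327 [[640.0, 144.0], [673.0, 207.0], [717.0, 257.0]]
```

View pics/s2.png

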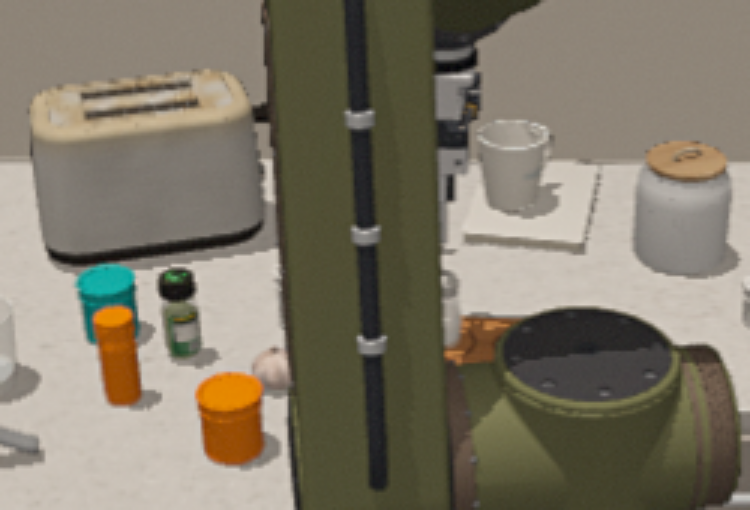

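The moka starts at x≈640, so the gripper body (x≤616) clears it. The salt stands upright on the board, near crop pixel (447,310). On to the large canister.

```bash
python3 -m crank '[[100,30,8,0,0,0,0],[100,70,19,0,0,0,0],[100,110,30,0,0,0,0],[100,145,40,0,0,0,0],[100,165,45,0,0,0,0],[100,165,45,0,0,0,0],[100,165,45,0,0,0,0]]'; python3 go.py '[528,277,46]';python3 -m crank '[[100,0,0,25,0,0,0],[100,0,0,50,0,0,0],[100,0,0,75,0,0,0],[100,0,0,95,0,0,0],[100,0,0,110,0,0,0],[100,0,0,119,0,0,0],[100,0,0,120,0,0,0],[100,0,0,120,0,0,0]]'; python3 go.py '[528,277,46]'
```

```text
clock: 8.35
eef_pos: [525.7, 276.6, 163.3]
eef_rot: [-3.14, 0.001, 1.476]
wrist_force: [-0.2, -0.2, -0.5]
finger_gap: 94.3
finger_force: 0.0
8.35 [525.7 276.6 163.3] [-3.140e+00  1.000e-03  1.476e+00] gap 94.3 rot [-0.002  0.001  0.001]
[528,277,46] [  0.8   2.5 117.3]
clock: 9.15
eef_pos: [526.5, 276.9, 45.5]
eef_rot: [3.141, -0.0, 1.476]
wrist_force: [0.2, 0.5, 0.3]
finger_gap: 93.8
finger_force: 0.0
9.15 [526.5 276.9  45.5] [ 3.141 -0.     1.476] gap 93.8 rot [ 0.001 -0.     0.   ]
[528,277,46] [ 0.2  1.5 -0.5]
```

```bash
python3 -m crank '[[0,0,1,0,0,0,0],[0,0,1,0,0,0,0],[0,0,1,0,0,0,0],[0,0,1,0,0,0,0],[0,0,1,0,0,0,0],[0,0,1,0,0,0,0],[0,0,1,0,0,0,0]]' 25; python3 -m crank '[[0,0,0,-15,0,0,0],[0,0,0,-40,0,0,0],[0,0,0,-75,0,0,0],[0,0,0,-105,0,0,0],[0,0,0,-120,0,0,0],[0,0,0,-125,0,0,0],[0,0,0,-125,0,0,0]]'; python3 go.py '[456.6,21.7,171]' '[456.6,21.7,60.5]'
```

```text
clock: 9.85
eef_pos: [527.3, 276.9, 45.2]
eef_rot: [3.141, -0.0, 1.476]
wrist_force: [-1.1, -0.2, 4.1]
finger_gap: 66.4
finger_force: 25.0
clock: 10.55
eef_pos: [527.2, 276.9, 170.5]
eef_rot: [3.141, -0.0, 1.476]
wrist_force: [0.2, 0.2, -1.7]
finger_gap: 66.2
finger_force: 25.0
10.55 [527.2 276.9 170.5] [ 3.141 -0.     1.476] gap 66.2 rot [ 0.001 -0.     0.   ]
[456.6,21.7,171] [-260.7  -46.1   -0.6]
[456.6,21.7,60.5] [-260.8  -46.2  109.9]
```

```bash
python3 -m crank '[[0,-20,-4,0,0,0,0],[0,-55,-10,0,0,0,0],[0,-95,-17,0,0,0,0],[0,-135,-24,0,0,0,0],[0,-175,-31,0,0,0,0],[0,-215,-38,0,0,0,0],[0,-245,-43,0,0,0,0],[0,-261,-46,0,0,0,0],[0,-261,-46,0,0,0,0],[0,-261,-46,0,0,0,0]]';python3 -m crank '[[0,0,0,25,0,0,0],[0,0,0,50,0,0,0],[0,0,0,75,0,0,0],[0,0,0,92,0,0,0],[0,0,0,100,0,0,0],[0,0,0,105,0,0,0],[0,0,0,108,0,0,0],[0,0,0,109,0,0,0],[0,0,0,109,0,0,0]]'; python3 go.py '[456.6,21.7,59]'
```

```text
clock: 11.55
eef_pos: [456.5, 21.6, 169.4]
eef_rot: [-3.14, -0.0, 1.475]
wrist_force: [0.1, 0.1, -0.5]
finger_gap: 66.2
finger_force: 25.0
clock: 12.45
eef_pos: [456.9, 21.5, 61.4]
eef_rot: [3.141, -0.0, 1.476]
wrist_force: [0.2, 0.2, -1.2]
finger_gap: 66.3
finger_force: 25.0
12.45 [456.9  21.5  61.4] [ 3.141 -0.     1.476] gap 66.3 rot [ 0.001 -0.     0.   ]
[456.6,21.7,59] [ 0.2 -0.4  2.4]
```

```bash
python3 -m crank '[[0,0,0,1,0,0,0],[0,0,0,2,0,0,0],[0,0,0,2.3,0,0,0],[80,0,0,2.3,0,0,0],[90,0,0,2.3,0,0,0],[100,0,0,2.3,0,0,0],[100,0,0,2.3,0,0,0],[100,0,0,2.3,0,0,0]]'; python3 -m crank '[[100,0,0,-15,0,0,0],[100,0,0,-45,0,0,0],[100,0,0,-80,0,0,0],[100,0,0,-110,0,0,0],[100,0,0,-125,0,0,0],[100,0,0,-125,0,0,0]]'; python3 go.py '[532,-261,185]' '[532,-261,27]'
```

```text
clock: 13.25
eef_pos: [456.7, 21.4, 58.6]
eef_rot: [3.142, -0.0, 1.476]
wrist_force: [-0.0, 0.6, -0.5]
finger_gap: 93.9
finger_force: 0.0
clock: 13.85
eef_pos: [457.5, 21.4, 185.5]
eef_rot: [3.138, -0.0, 1.476]
wrist_force: [-0.0, 0.5, -1.2]
finger_gap: 94.1
finger_force: 0.0
13.85 [457.5  21.4 185.5] [ 3.138 -0.     1.476] gap 94.1 rot [ 0.004 -0.     0.   ]
[532,-261,185] [-274.   100.9    0.8]
[532,-261,27] [-274.1  100.3  158.8]
```

```bash
python3 -m crank '[[100,-20,7,0,0,0,0],[100,-60,22,0,0,0,0],[100,-100,37,0,0,0,0],[100,-140,51,0,0,0,0],[100,-180,66,0,0,0,0],[100,-220,81,0,0,0,0],[100,-255,94,0,0,0,0],[100,-274,101,0,0,0,0],[100,-274,101,0,0,0,0],[100,-274,101,0,0,0,0]]'; python3 go.py '[532,-261,27]'; python3 - <<'E'
from h import *
im,d=shot('top');P=hmap('top',d)
for nm,(u,v),r in[('large',(327,204),16),('salt',(292,200),14)]:
    p=P[v-r:v+r,u-r:u+r].reshape(-1,3);p=p[~np.isnan(p[:,0])]
    zt=np.percentile(p[:,2],98);q=p[p[:,2]>zt-7];c,w,a=cv2.minAreaRect(q[:,:2].astype(np.float32));print(nm,zt,c,w)
E
```

```text
clock: 14.85
eef_pos: [530.8, -260.5, 182.2]
eef_rot: [-3.14, -0.001, 1.475]
wrist_force: [0.0, 1.3, -0.7]
finger_gap: 93.5
finger_force: 0.0
14.85 [ 530.8 -260.5  182.2] [-3.140e+00 -1.000e-03  1.475e+00] gap 93.5 rot [-0.002 -0.001 -0.   ]
[532,-261,27] [ -0.5   1.5 155.2]
large 88.03224229395633 (457.6799011230469, 22.008529663085938) (65.09992980957031, 65.45698547363281)
salt 102.1344554352411 (467.3013000488281, 116.5157470703125) (27.58643341064453, 26.043609619140625)
```

Large and salt sit within about 2 mm of their rings. Now the small canister.

```bash
python3 -m crank '[[100,0,1,30,0,0,0],[100,0,1,65,0,0,0],[100,0,1,100,0,0,0],[100,0,1,125,0,0,0],[100,0,1,142,0,0,0],[100,0,1,152,0,0,0],[100,0,1,155,0,0,0],[100,0,1,155,0,0,0]]';python3 -m crank '[[0,0,0,0,0,0,0],[0,0,0,0,0,0,0],[0,0,0,0,0,0,0],[0,0,0,0,0,0,0],[0,0,0,0,0,0,0],[0,0,0,0,0,0,0],[0,0,0,0,0,0,0],[0,0,0,0,0,0,0]]' 25; python3 go.py;  python3 -m crank '[[0,0,0,-15,0,0,0],[0,0,0,-40,0,0,0],[0,0,0,-75,0,0,0],[0,0,0,-110,0,0,0],[0,0,0,-145,0,0,0],[0,0,0,-165,0,0,0],[0,0,0,-170,0,0,0],[0,0,0,-170,0,0,0]]'; python3 go.py '[457.2,21.6,195]'
```

```text
clock: 15.7
eef_pos: [532.4, -260.7, 29.0]
eef_rot: [3.141, 0.0, 1.476]
wrist_force: [0.1, 0.2, 0.1]
finger_gap: 94.0
finger_force: 0.0
clock: 16.5
eef_pos: [532.2, -261.0, 28.7]
eef_rot: [-3.141, -0.0, 1.476]
wrist_force: [-1.6, 0.0, 1.6]
finger_gap: 51.6
finger_force: 25.0
16.5 [ 532.2 -261.    28.7] [-3.141 -0.     1.476] gap 51.6 rot [-0. -0.  0.]
clock: 17.3
eef_pos: [532.3, -261.0, 199.2]
eef_rot: [3.141, 0.0, 1.476]
wrist_force: [0.2, 0.3, -1.7]
finger_gap: 51.1
finger_force: 25.0
17.3 [ 532.3 -261.   199.2] [3.141 0.    1.476] gap 51.1 rot [0.001 0.    0.   ]
[457.2,21.6,195] [ 274.2 -101.5    4. ]
```

```bash
python3 -m crank '[[0,20,-7,0,0,0,0],[0,60,-22,0,0,0,0],[0,100,-37,0,0,0,0],[0,140,-52,0,0,0,0],[0,180,-67,0,0,0,0],[0,220,-81,0,0,0,0],[0,250,-93,0,0,0,0],[0,268,-99,0,0,0,0],[0,274,-101.5,0,0,0,0],[0,274,-101.5,0,0,0,0]]';python3 -m crank '[[0,0,0,20,0,0,0],[0,0,0,45,0,0,0],[0,0,0,63,0,0,0],[0,0,0,72,0,0,0],[0,0,0,76,0,0,0],[0,0,0,79,0,0,0],[0,0,0,81,0,0,0],[0,0,0,81,0,0,0],[0,0,0,81,0,0,0]]'; python3 go.py '[457.2,21.6,115.5]'
```

```text
clock: 18.3
eef_pos: [456.8, 21.6, 197.9]
eef_rot: [-3.14, 0.0, 1.477]
wrist_force: [-0.4, -0.3, -0.2]
finger_gap: 51.7
finger_force: 25.0
clock: 19.2
eef_pos: [457.4, 21.4, 118.1]
eef_rot: [3.141, -0.0, 1.476]
wrist_force: [-0.6, -0.0, 0.5]
finger_gap: 51.4
finger_force: 25.0
19.2 [457.4  21.4 118.1] [ 3.141 -0.     1.476] gap 51.4 rot [ 0.001 -0.     0.   ]
[457.2,21.6,115.5] [ 0.2 -0.2  2.6]
```

```bash
python3 -m crank '[[0,0,0,1,0,0,0],[0,0,0,2,0,0,0],[0,0,0,2.5,0,0,0],[0,0,0,2.5,0,0,0],[70,0,0,2.5,0,0,0],[90,0,0,2.5,0,0,0],[90,0,0,2.5,0,0,0],[90,0,0,2.5,0,0,0],[90,0,0,2.5,0,0,0]]'; python3 -m crank '[[90,0,0,-10,0,0,0],[90,0,0,-30,0,0,0],[100,0,0,-55,0,0,0],[100,0,0,-85,0,0,0],[100,0,0,-100,0,0,0],[100,0,0,-100,0,0,0]]'; python3 go.py '[456,407,215]' '[456,407,51]'
```

```text
clock: 20.1
eef_pos: [457.2, 21.4, 115.1]
eef_rot: [-3.141, 0.0, 1.476]
wrist_force: [-0.2, 0.8, -0.6]
finger_gap: 84.1
finger_force: 0.0
clock: 20.7
eef_pos: [458.0, 21.3, 217.6]
eef_rot: [3.137, -0.0, 1.476]
wrist_force: [0.1, -0.4, -0.1]
finger_gap: 93.9
finger_force: 0.0
20.7 [458.   21.3 217.6] [ 3.137 -0.     1.476] gap 93.9 rot [ 0.004 -0.     0.   ]
[456,407,215] [383.7 -38.6   2.6]
[456,407,51] [383.7 -39.3 166.6]
```

```bash
python3 -m crank '[[100,20,-2,0,0,0,0],[100,60,-6,0,0,0,0],[100,105,-11,0,0,0,0],[100,150,-15,0,0,0,0],[100,195,-20,0,0,0,0],[100,240,-24,0,0,0,0],[100,285,-29,0,0,0,0],[100,330,-33,0,0,0,0],[100,365,-37,0,0,0,0],[100,384,-39,0,0,0,0]]';python3 -m crank '[[100,0,0,0,0,0,0],[100,0,0,0,0,0,0]]'; python3 go.py '[456,407,51]'; python3 - <<'E'
from h import *
im,d=shot('top');cv2.imwrite('pics/t3.png',cv2.resize(im[80:300,130:400],None,fx=2.7,fy=2.7)[:,:,::-1]);P=hmap('top',d)
for nm,(u,v),r in[('small',(327,204),16),('salt',(292,200),14)]:
    p=P[v-r:v+r,u-r:u+r].reshape(-1,3);p=p[~np.isnan(p[:,0])]
    zt=np.percentile(p[:,2],98);q=p[p[:,2]>zt-7];c,w,a=cv2.minAreaRect(q[:,:2].astype(np.float32));print(nm,zt,c,w)
E
```

```text
clock: 21.7
eef_pos: [453.8, 409.7, 213.6]
eef_rot: [-3.14, 0.001, 1.478]
wrist_force: [-0.6, -1.7, -0.4]
finger_gap: 93.9
finger_force: 0.0
clock: 21.9
eef_pos: [454.6, 406.8, 214.2]
eef_rot: [-3.141, 0.001, 1.476]
wrist_force: [0.6, -0.2, -0.3]
finger_gap: 94.1
finger_force: 0.0
21.9 [454.6 406.8 214.2] [-3.141e+00  1.000e-03  1.476e+00] gap 94.1 rot [-0.001  0.001  0.001]
[456,407,51] [  0.5   1.6 163.2]
small 141.2739071480286 (457.6031188964844, 21.452693939208984) (50.297264099121094, 50.57756042480469)
salt 101.44868277048437 (468.2789611816406, 115.28645324707031) (27.728130340576172, 27.697811126708984)
```

View pics/t3.png

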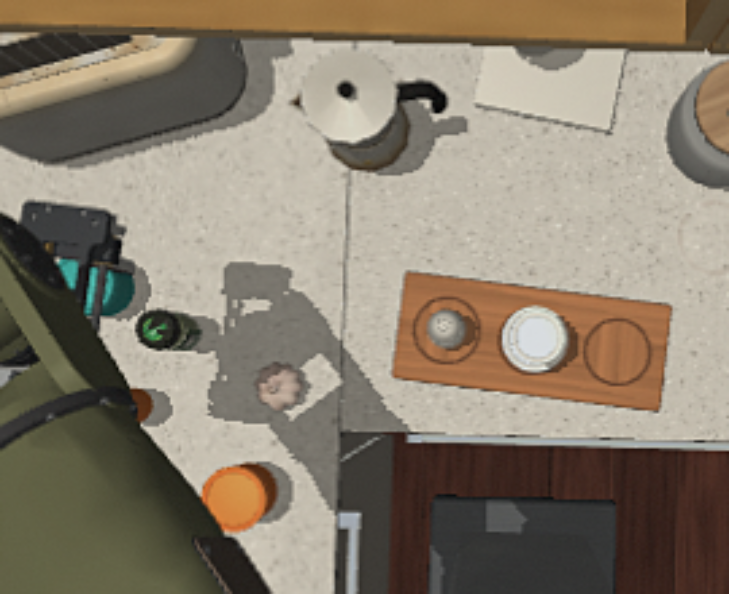

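The stack is centred (crop (536,340)) and the salt is on the left ring (447,328). The spice jar at (158,330) is untouched and the gripper only looks offset through parallax. Grasping the jar.

```bash
python3 -m crank '[[100,0,1,30,0,0,0],[100,0,1,65,0,0,0],[100,0,1,100,0,0,0],[100,0,1,130,0,0,0],[100,0,1,150,0,0,0],[100,0,1,160,0,0,0],[100,0,1,163,0,0,0],[100,0,1,163,0,0,0]]';python3 -m crank '[[0,0,0,0,0,0,0],[0,0,0,0,0,0,0],[0,0,0,0,0,0,0],[0,0,0,0,0,0,0],[0,0,0,0,0,0,0],[0,0,0,0,0,0,0],[0,0,0,0,0,0,0],[0,0,0,0,0,0,0],[0,0,0,0,0,0,0]]' 25; python3 go.py;  python3 -m crank '[[0,0,0,-15,0,0,0],[0,0,0,-40,0,0,0],[0,0,0,-75,0,0,0],[0,0,0,-110,0,0,0],[0,0,0,-145,0,0,0],[0,0,0,-170,0,0,0],[0,0,0,-175,0,0,0],[0,0,0,-175,0,0,0]]'; python3 go.py '[447.6,-72.6,227]'
```

```text
clock: 22.75
eef_pos: [456.2, 407.0, 52.9]
eef_rot: [3.141, -0.001, 1.475]
wrist_force: [-0.2, -0.0, 0.2]
finger_gap: 93.9
finger_force: 0.0
clock: 23.65
eef_pos: [455.7, 407.2, 52.1]
eef_rot: [-3.141, 0.0, 1.476]
wrist_force: [-1.1, 0.1, -0.0]
finger_gap: 40.1
finger_force: 25.0
23.65 [455.7 407.2  52.1] [-3.141  0.     1.476] gap 40.1 rot [-0.  0.  0.]
clock: 24.45
eef_pos: [455.8, 407.2, 227.6]
eef_rot: [3.141, -0.001, 1.476]
wrist_force: [-0.1, -0.5, -1.5]
finger_gap: 40.1
finger_force: 25.0
24.45 [455.8 407.2 227.6] [ 3.141e+00 -1.000e-03  1.476e+00] gap 40.1 rot [ 0.001 -0.001  0.   ]
[447.6,-72.6,227] [-4.784e+02  3.740e+01  3.000e-01]
```

```bash
python3 -m crank '[[0,-15,1,0,0,0,0],[0,-45,4,0,0,0,0],[0,-85,7,0,0,0,0],[0,-125,10,0,0,0,0],[0,-165,13,0,0,0,0],[0,-205,16,0,0,0,0],[0,-245,19,0,0,0,0],[0,-285,22,0,0,0,0],[0,-325,25,0,0,0,0],[0,-365,29,0,0,0,0]]';python3 -m crank '[[0,-40,3,0,0,0,0],[0,-75,6,0,0,0,0],[0,-100,8,0,0,0,0],[0,-111,9,0,0,0,0],[0,-113,9,0,0,0,0],[0,-113,9,0,0,0,0],[0,-113,9,0,0,0,0]]'; python3 go.py '[447.6,-72.6,68]'
```

```text
clock: 25.45
eef_pos: [449.0, 39.6, 225.6]
eef_rot: [-3.139, 0.0, 1.476]
wrist_force: [1.1, 0.2, -1.8]
finger_gap: 40.5
finger_force: 25.0
clock: 26.15
eef_pos: [448.2, -71.2, 226.9]
eef_rot: [-3.141, -0.0, 1.477]
wrist_force: [0.3, 0.3, -1.7]
finger_gap: 40.4
finger_force: 25.0
26.15 [448.2 -71.2 226.9] [-3.141 -0.     1.477] gap 40.4 rot [-0.    -0.     0.001]
[447.6,-72.6,68] [ -1.4  -0.4 158.9]
```

```bash
python3 -m crank '[[0,-1,0,30,0,0,0],[0,-1,0,65,0,0,0],[0,-1,0,100,0,0,0],[0,-1,0,130,0,0,0],[0,-1,0,147,0,0,0],[0,-1,0,154,0,0,0],[0,-1,0,157,0,0,0],[0,-1,0,158,0,0,0],[0,-1,0,158,0,0,0]]';python3 go.py '[447.6,-72.6,66]'
```

```text
clock: 27.05
eef_pos: [448.6, -73.2, 69.9]
eef_rot: [3.14, 0.0, 1.476]
wrist_force: [-0.5, 0.2, -1.5]
finger_gap: 40.2
finger_force: 25.0
27.05 [448.6 -73.2  69.9] [3.14  0.    1.476] gap 40.2 rot [0.001 0.    0.   ]
[447.6,-72.6,66] [ 0.5 -1.1  3.9]
```

```bash
python3 -m crank '[[0,0,0,1,0,0,0],[0,0,0,2,0,0,0],[0,0,0,3,0,0,0],[0,0,0,3.5,0,0,0],[0,0,0,3.5,0,0,0],[40,0,0,3.5,0,0,0],[60,0,0,3.5,0,0,0],[80,0,0,3.5,0,0,0],[80,0,0,3.5,0,0,0],[80,0,0,3.5,0,0,0]]'; python3 -m crank '[[80,0,0,-10,0,0,0],[90,0,0,-40,0,0,0],[100,0,0,-75,0,0,0],[100,0,0,-115,0,0,0],[100,0,0,-150,0,0,0],[100,0,0,-160,0,0,0],[100,0,0,-160,0,0,0]]'; python3 -m crank '[[100,-30,0,0,0,0,0],[100,-70,0,0,0,0,0],[100,-120,0,0,0,0,0],[100,-160,0,0,0,0,0],[100,-200,0,0,0,0,0],[100,-240,0,0,0,0,0],[100,-250,0,0,0,0,0],[100,-250,0,0,0,0,0]]'; python3 - <<'E'
from h import *
im,d=shot('top');s,_=shot('side');P=hmap('top',d)
x=cv2.resize(im[140:260,220:460],None,fx=3,fy=3);y=cv2.resize(s[180:270,220:460],None,fx=3,fy=3)
cv2.imwrite('pics/f.png',np.vstack([x[:320],y])[:,:,::-1])
for nm,(u,v),r in[('small',(327,204),16),('salt',(292,200),14),('spice',(359,209),14),('mid',(431,229),16),('garlic',(233,222),12)]:
    p=P[v-r:v+r,u-r:u+r].reshape(-1,3);p=p[~np.isnan(p[:,0])]
    zt=np.percentile(p[:,2],98);q=p[p[:,2]>zt-7];c,w,a=cv2.minAreaRect(q[:,:2].astype(np.float32));print(nm,zt,c,w)
E
```

```text
clock: 28.05
eef_pos: [448.2, -73.2, 65.6]
eef_rot: [-3.142, -0.0, 1.476]
wrist_force: [0.6, -0.2, 0.1]
finger_gap: 68.7
finger_force: 0.0
clock: 28.75
eef_pos: [448.6, -73.3, 227.1]
eef_rot: [3.139, 0.0, 1.476]
wrist_force: [0.4, 0.1, -0.0]
finger_gap: 94.0
finger_force: 0.0
clock: 29.55
eef_pos: [423.7, -322.7, 223.9]
eef_rot: [-3.139, -0.002, 1.474]
wrist_force: [0.5, -0.5, -0.8]
finger_gap: 93.9
finger_force: 0.0
small 141.10677018102876 (457.63360595703125, 21.560394287109375) (50.35182571411133, 50.403690338134766)
salt 101.29056394280876 (467.65142822265625, 116.0040283203125) (27.407068252563477, 29.16107177734375)
spice 120.50696835765994 (448.7555236816406, -70.51667785644531) (38.007320404052734, 37.79338836669922)
mid 61.663860575153095 (395.5294494628906, -283.76373291015625) (57.52066421508789, 59.16203308105469)
garlic 44.296565506853895 (400.0578918457031, 298.7422790527344) (25.373802185058594, 31.279739379882812)
```

View pics/f.png

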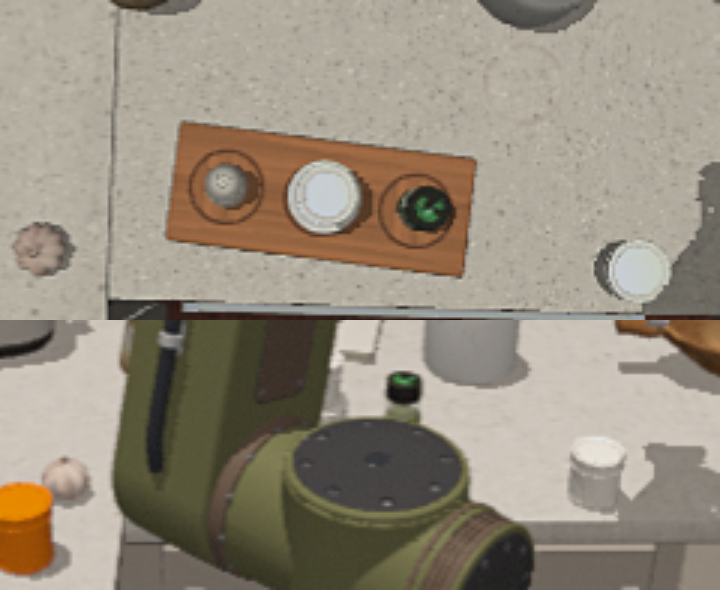

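All three rings are filled: salt at crop (226,186), stack at (325,195), spice at (425,208), each within about 3 mm. The middle canister and garlic haven't moved and the arm is clear. Handing in.

```bash
python3 -c "
from cell import manip
print(manip.sign_off())"
```

```text
the job is handed in; nothing more can be done
None
```

I set out the board and handed the job in after about 30 s of robot time: large canister on the middle ring with the small one on its lid, salt on the moka side and spice jar on the stoneware side; the last look had all within about 3 mm of centre, and no verdict came back.

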